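# Clamp a cabinet rail in a dowelling jig with its eccentric cam

## Task

Lay the short loose grooved rail, groove up, in the dowelling jig between the fence and the steel cam, and slide it gently along until its end is hard up against the drill guide block. Then turn the cam clockwise by its red knob until the lobe bears on the rail and grips it firmly and squarely against the fence for drilling (about 9 N of pull at the knob), without overtightening, which would dent the soft wood, and let go. Leave the other things on the table where they are.

Things in the scene. Friction and masses are not known exactly. Their poses are not given: they have to be found in the camera images.
- rail: The work (not the longer dowelled piece at the front): a light-wood rail 190 mm long (its y), 34 mm wide (x), 44 mm high (z), about 0.2 kg, with a groove 10 mm wide and 9 mm deep along its top. Ends and sides are alike: either end may go to the guide. Origin at the centre of its underside. It starts flat, groove up.
- jig: Dowelling jig, fixed to the table: plywood base 150 (x) by 260 mm (y), 18 mm thick; origin under its centre. +x points away from the robot, +y left (yaw up to 0.25 rad either way). Along the far side a brown fence: face at x = +45 mm, y from -85 to +87 mm, top 34 mm above the table. At the right end (-y) the drill guide block.
- seat (a point): Where the rail's origin lies when seated against fence and guide: on the jig's base, at x = 28, y = 10, z = 18 mm of the jig's frame; axes as the jig's. The rail then lies along y, either way round.
- guide (a point): Middle of the face, towards the rail, of the aluminium drill guide block with two bushes: at y = -85 mm of the jig's frame, 43 mm above the table. The block spans x = -3 to +59 mm of the jig's frame and its top is 68 mm (its cap screws 72 mm) above the table.
- pivot (a point): Nominal place of the cam's upright pivot, on the jig's base at x = -17.5, y = -20 mm of its frame; axes as the jig's. The real pivot's plate is set by hand in slots and sits up to 4 mm nearer to the fence or farther from it (not measured), so the angle at which the lobe bears has to be felt. Cam disc: steel, radius 24 mm, centre 10 mm off the pivot, 24 to 38 mm above the table.
- cam (a joint): Angle (rad) of cam and lever: 0 wide open (8 to 18 mm to spare for the rail), growing clockwise from above, at most 2.4; it bears on a seated rail at about 1.15 to 2.2. Stays where left. The black lever ends in an upright red knob, fixed to it: axis 70 mm from the pivot, diameter 21 mm, 36 to 72 mm above the table. Lever direction in the jig's frame: 245 degrees from +x, less the joint angle.
- knob_path (a point): Point that the knob's axis passes half way round its circle, 70 mm from the nominal pivot towards the robot (-x). Felt at the knob along the circle: 1 to 4 N turns the cam and shoves the rail over to the fence; then it comes up almost solid and the pull climbs quickly. 9 N is a firm hold (about 20 N on the wood), over 12 N dents it. Clockwise turning also drags the rail towards the guide.
- tape_measure: Bystander: yellow tape measure, 36 x 78 x 64 mm, standing on the table; origin under its centre.
- glue_bottle: Bystander: white squeeze bottle with orange cap, 62 mm in diameter, 167 mm high, standing at the back; origin under its centre.
- masking_tape: Bystander: roll of cream masking tape, 104 mm across, 25 mm high, lying flat; origin under its centre.
- screwdriver: Bystander: red-handled screwdriver, 195 mm long (y), lying on the table at the left; origin under its middle.

How it is judged:
By the outcome, as a careful person would: the job done as asked, in the order asked, and still so for the second after the job is handed in, with the robot touching nothing.
It also fails if it takes over 67 s, if anything falls off the work surface, if the arm or the gripper's body presses on something with over 40 N, if the wrist force passes 120 N, or if a joint passes its speed limit or range.

## Robot

A 6-joint arm with a two-finger parallel gripper is mounted at the origin on a cart in front of the work surface, level with it; the furniture and walls round the work are solid. World frame = base frame: x ahead of the robot, y to its left, z up, the work surface at z = 0. Lengths are in m, angles in degrees, forces in N, time in s.
With the tool pointing down it reaches from about 0.4 to 0.825 m from the base axis. Payload 7 kg.
Tool frame: the origin (TCP) lies at the very end of the fingers, on their centre line; the grasp point (between the pads) lies 19 mm behind it (ctrl.grip_point_offset is the distance from the TCP to the grasp point, in m); x points along the fingers, z is the direction in which the jaws open and shut, and the axes are right-handed (so a half turn about x gives the same grasp; the last joint's range is limited). The gripper opens to 88 mm and grips with 3 to 60 N. Pads are 19 mm wide; open, the fingers measure 130 mm over their backs; the gripper's body (78 mm by 193 mm) begins 47 mm behind the grasp point.
Start: joints at [-50.701, 20.546, 0.682, 0, -70.136, -16.507], TCP at [0.261, -0.622, 0.227] pointing down, gripper open.
Joint ranges: [-176.03, 176.03], [-82.01, 121.73], [-58.28, 71.71], [-173.87, 95.51], [-174.79, -0.11], [-173.66, 173.66]. Speed limits (degrees/s): [136.94, 136.94, 172.46, 180, 180, 180].

## Interface

Orientations are given as [roll, pitch, yaw] about the fixed x, y, z axes, in that order (R = Rz(yaw) Ry(pitch) Rx(roll)).
In Python, from plant import get_obs, snapshot, calibration, close_job, ctrl gives the robot as it stands.
- The arm moves only by the tool move_arm, never from a script. Its argument "commands" is a list that holds one entry, the list of rows, each a list of 4 numbers: the shift along the tool's x, y, z in cm, then the turn about the tool's x in rad. In form: [[[dx, dy, dz, spin], ...]]. A call has 1 to 8 rows; each row shifts and turns the commanded pose from where the row before left it, along the tool's axes as they then stand; what a row does not reach is not made up. A row lasts 1/10 s, in which the tool goes at most 50 mm and 8.59 degrees, less where a joint would pass 70% of its speed; a pose out of reach is approached as far as the arm can. A call with a gripper value outside its range is refused whole. "jaw" is the finger opening in cm, from 0 to 8.76, set as the call begins (left out, the last holds). The fingers move at their own pace and stop on an object; the grip force is fixed at half the most. Time passes only in rows, so rows that do not move let the fingers close. It gives the time, the measured TCP pose, the force and the opening at its end, in the units of the state.
- get_obs(): the state, without advancing time (a new reading comes with each control period).
- snapshot(name): name is "scene" or "top" or "wrist"; returns (picture, depth): 480x640x3 uint8, red, green, blue; 480x640 float32, m along the optical axis (not along the pixel's ray), 0 where there is no reading.
- calibration(name): a dict with "mtx" (3x3 intrinsics, pixels), "k1" (the pictures are not rectified: a ray, as slopes to the right and down, at radius r is drawn at 1 + k1 r^2 times it, then the intrinsics apply), "T" (4x4, takes a point from camera to world coordinates); the wrist camera has in their place "tool_from_camera" (4x4, takes a point from camera to tool coordinates, whose origin is the TCP and whose axes are the tool frame's). Camera axes: x right, y up, looking along -z (the intrinsics and any distortion apply to the point x, -y, -z); pixel columns grow to the right and rows downward; lengths in m; the calibration is good to about 2 mm. A picture is of the moment at which its call begins: read the wrist's pose just before it. calibration takes no time and is no camera call.
- close_job(): hands the job in, once; it reports no verdict.
The state is a dict: "clock": time; "joint_pos": joint angles; "qvel": joint speeds; "tau": joint torques, N m; "tool_pos": TCP position; "orientation": TCP orientation; "force": force on the tool from outside, world axes, zero at the start; "moment": the same for the moment, N m; "opening": finger opening in m.
Only numpy, scipy, OpenCV 4.12 (cv2) and the standard library are available. Lean on these libraries where they do the work, as an engineer would, in place of code of your own. Each camera call takes 0.05 s, during which the arm holds its last target. There are 200 camera calls.

## Working session

There is one attempt and no reset: what is moved stays moved. The work goes in short steps, Python scripts to look and compute and a tool call to move; the robot and the scene stay as the last step left them, time stands still between calls to the robot, and variables do not carry over. Pictures are saved under pics/ and viewed, about 8 in all and at most 12, crops included, and the job is handed in when it is done.

Besides the shell and the picture viewer there is one more tool, called after ">>>" as name(argument=value, ...) on one line, values as JSON. move_arm: Moves the arm, as the interface text tells. Its arguments: {"type":"object","properties":{"commands":{"type":"array"},"jaw":{"type":"number"}},"required":["commands"]}

```bash
ls; mkdir -p pics; cat > h.py <<'E'
import numpy as np, cv2
from plant import get_obs, snapshot, calibration, close_job, ctrl
from scipy.spatial.transform import Rotation as R
def toolT(o):
    T=np.eye(4);T[:3,:3]=R.from_euler('xyz',o['orientation'],degrees=True).as_matrix();T[:3,3]=o['tool_pos'];return T
def cam(name,o=None):
    c=calibration(name)
    T=c['T'] if 'T' in c else toolT(o)@np.array(c['tool_from_camera'])
    return np.array(c['mtx']),c['k1'],np.array(T)
def rays(name,uv,o=None):
    K,k1,T=cam(name,o)
    p=cv2.undistortPoints(np.array(uv,float).reshape(-1,1,2),K,np.array([k1,0,0,0,0.]))[:,0]
    d=np.c_[p[:,0],-p[:,1],-np.ones(len(p))]@T[:3,:3].T
    return T[:3,3],d
def onz(name,uv,z,o=None):
    c,d=rays(name,uv,o); return c+d*((np.asarray(z)-c[2])/d[:,2])[:,None]
def proj(name,P,o=None):
    K,k1,T=cam(name,o)
    q=(np.atleast_2d(P)-T[:3,3])@T[:3,:3]; s=np.c_[q[:,0],-q[:,1]]/-q[:,2:]
    s=s*(1+k1*(s**2).sum(1))[:,None]; return s*[K[0,0],K[1,1]]+[K[0,2],K[1,2]]
def shot(name,fn):
    o=get_obs(); im,d=snapshot(name); cv2.imwrite('pics/'+fn+'.png',im[:,:,::-1]); np.save('pics/'+fn+'.npy',d); return o,im,d
E
python3 - <<'E'
from h import *
o,_,_=shot('top','top1'); shot('scene','scene1'); print(o)
for n in('top','scene'): print(n,cam(n))
E
```

```text
pics
{'clock': 0.0, 'joint_pos': array([-5.07014350e+01,  2.05920254e+01,  6.32390157e-01, -2.07270431e-02,
       -7.01366696e+01, -1.65068700e+01]), 'qvel': array([ 0.041166  ,  0.0036257 , -0.01015441,  0.10697283,  0.03150586,
        0.06769287]), 'tau': array([ 1.50246509e-03, -5.82718742e+01,  2.93056619e+01,  6.99717075e+00,
        6.89963999e-03, -1.65563106e-04]), 'tool_pos': array([ 0.26125841, -0.62183725,  0.22560362]), 'orientation': array([  5.07066913,  89.90174311, 117.8553052 ]), 'force': array([0.38211164, 0.18779963, 0.22555451]), 'moment': array([-0.03041313, -0.0107275 ,  0.00568855]), 'opening': 0.08770853553133746}
top (array([[565.99391962,   0.        , 310.7567108 ],
       [  0.        , 565.99391962, 245.7583703 ],
       [  0.        ,   0.        ,   1.        ]]), -0.15766057669949915, array([[-0.24076263,  0.93860132, -0.24710507,  0.25613065],
       [-0.97054505, -0.23510142,  0.05262732,  0.17916554],
       [-0.00869868,  0.25249729,  0.9675585 ,  1.52276711],
       [ 0.        ,  0.        ,  0.        ,  1.        ]]))
scene (array([[521.5356578 ,   0.        , 308.48482341],
       [  0.        , 521.5356578 , 234.0900248 ],
       [  0.        ,   0.        ,   1.        ]]), -0.08667399781200548, array([[ 0.28784631, -0.37182766,  0.88254671,  1.82508455],
       [ 0.95731057,  0.13719384, -0.25442942, -0.21901594],
       [-0.02647607,  0.91810786,  0.39544528,  0.60780146],
       [ 0.        ,  0.        ,  0.        ,  1.        ]]))
```

View pics/top1.png

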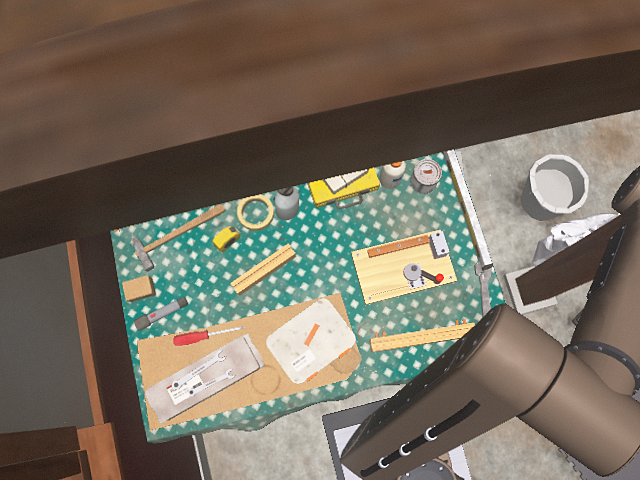

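The top view shows the rail near (264,268), the jig near (405,267) with its red knob at (439,279), and the longer dowelled piece near (420,337). I'll crop in on the rail and the jig.

```bash
python3 - <<'E'
import cv2
im=cv2.imread('pics/top1.png')[225:315,220:470]
cv2.imwrite('pics/c1.png',cv2.resize(im,None,fx=3.2,fy=3.2,interpolation=cv2.INTER_CUBIC))
E
```

```text
(no output)
```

View pics/c1.png

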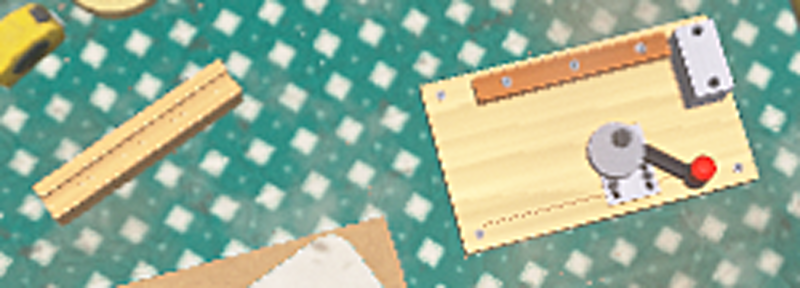

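```bash
python3 - <<'E'
from h import *
f=lambda L:np.array(L)/3.2+[220,225]
J=onz('top',f([(420,86),(708,15),(760,180),(467,254)]),.018)
print('jig corners',J.round(3)); print(np.linalg.norm(J-np.roll(J,-1,0),axis=1).round(3),J.mean(0).round(4))
for a,b in((0,1),(3,2)):
    v=J[a]-J[b]; print(np.degrees(np.arctan2(v[1],v[0]))-90)
k=onz('top',f([(703,167)]),.072); print('knob',k.round(3)); print('pivot top',onz('top',f([(621,138)]),.045))
d=np.load('pics/top1.npy'); K,k1,T=cam('top')
u,v=np.meshgrid(np.arange(225,300),np.arange(240,298)); uv=np.c_[u.ravel(),v.ravel()]
c,r=rays('top',uv); P=c+r*d[uv[:,1],uv[:,0]][:,None]
m=(abs(P[:,2]-.044)<.007); 
lab=np.zeros(u.shape,np.uint8); lab[m.reshape(u.shape)]=1
n,L,s,_=cv2.connectedComponentsWithStats(lab); i=1+s[1:,4].argmax(); Q=P[(L==i).ravel()]
print(len(Q),Q[:,2].mean()); print(cv2.minAreaRect(Q[:,:2].astype(np.float32)*1000))
E
```

```text
jig corners [[ 0.597 -0.006  0.018]
 [ 0.597 -0.267  0.018]
 [ 0.446 -0.267  0.018]
 [ 0.447 -0.007  0.018]]
[0.26  0.151 0.26  0.15 ] [ 0.5216 -0.1367  0.018 ]
0.07506510827570878
-0.1705060987815301
knob [[ 0.461 -0.208  0.072]]
pivot top [[ 0.50607506 -0.15499608  0.045     ]]
680 0.043032466901813705
((606.7390747070312, 238.5895538330078), (36.55378341674805, 188.13565063476562), 21.988271713256836)
```

Checks: the jig comes out 260 x 150 mm with yaw about 0, and the rail at about 188 x 36 mm with yaw about 22°, both matching the given sizes. Next is a move planner.

```bash
cat >> h.py <<'E'
def plan(xyz,jawdeg,n,o=None):
    """rows in tool axes from the measured pose to TCP xyz with jaw axis at jawdeg (mod 180), n equal rows"""
    o=o or get_obs(); T=toolT(o); zx=T[:3,2]; a=np.degrees(np.arctan2(zx[1],zx[0]))
    da=(jawdeg-a+90)%180-90; spin=-np.radians(da)/n; d=(np.array(xyz)-T[:3,3])/n*100
    print('jaw now %.2f turn %.2f'%(a,da),'tcp',T[:3,3].round(4))
    for i in range(n):
        Ri=R.from_euler('z',da*i/n,degrees=True).as_matrix()@T[:3,:3]
        print((np.r_[Ri.T@d,spin]).round(3).tolist())
E
python3 - <<'E'
from h import *
c,s=np.cos(np.radians(22)),np.sin(np.radians(22))
g=np.array([.6067-.015*s,.2386+.015*c]); print(g)
print('tape',onz('top',[(227,237)],.06).round(3))
print(get_obs()['joint_pos'])
plan([g[0],g[1],.2],22,24)
E
```

```text
[0.6010809  0.25250776]
tape [[0.708 0.313 0.06 ]]
[-5.06990744e+01  2.05867183e+01  6.37794890e-01 -1.81441510e-02
 -7.01333284e+01 -1.65067312e+01]
jaw now 112.79 turn 89.21 tcp [ 0.2613 -0.6219  0.2257]
[0.111, -2.716, 2.81, -0.065]
[0.111, -2.893, 2.628, -0.065]
[0.11, -3.057, 2.435, -0.065]
[0.11, -3.209, 2.232, -0.065]
[0.11, -3.347, 2.019, -0.065]
[0.109, -3.47, 1.798, -0.065]
[0.109, -3.58, 1.569, -0.065]
[0.109, -3.674, 1.334, -0.065]
[0.108, -3.753, 1.093, -0.065]
[0.108, -3.816, 0.847, -0.065]
[0.108, -3.863, 0.598, -0.065]
[0.107, -3.893, 0.347, -0.065]
[0.107, -3.908, 0.093, -0.065]
[0.106, -3.905, -0.16, -0.065]
[0.106, -3.887, -0.413, -0.065]
[0.106, -3.852, -0.664, -0.065]
[0.105, -3.801, -0.912, -0.065]
[0.105, -3.734, -1.157, -0.065]
[0.105, -3.651, -1.397, -0.065]
[0.104, -3.553, -1.63, -0.065]
[0.104, -3.439, -1.857, -0.065]
[0.104, -3.312, -2.076, -0.065]
[0.103, -3.17, -2.287, -0.065]
[0.103, -3.015, -2.487, -0.065]
```

>>> move_arm(commands=[[[0.1, -2.7, 2.8, -0.065], [0.1, -2.9, 2.6, -0.065], [0.1, -3.05, 2.4, -0.065], [0.1, -3.2, 2.2, -0.065], [0.1, -3.35, 2.0, -0.065], [0.1, -3.5, 1.8, -0.065], [0.1, -3.6, 1.6, -0.065], [0.1, -3.7, 1.3, -0.065]]], jaw=7.0)

```text
clock: 0.9
tool_pos: [0.3756, -0.3298, 0.2183]
orientation: [-6.8, 90.0, 135.9]
force: [1.4, 0.3, 0.8]
opening: 0.0703
```

>>> move_arm(commands=[[[0.1, -3.75, 1.1, -0.065], [0.1, -3.8, 0.85, -0.065], [0.1, -3.85, 0.6, -0.065], [0.1, -3.9, 0.35, -0.065], [0.1, -3.9, 0.1, -0.065], [0.1, -3.9, -0.15, -0.065], [0.1, -3.9, -0.4, -0.065], [0.1, -3.85, -0.65, -0.065]]])

```text
clock: 1.7
tool_pos: [0.4878, -0.0381, 0.2105]
orientation: [-39.7, 90.0, 132.8]
force: [1.3, 0.3, -0.1]
opening: 0.0701
```

>>> move_arm(commands=[[[0.1, -3.8, -0.9, -0.065], [0.1, -3.7, -1.15, -0.065], [0.1, -3.6, -1.4, -0.065], [0.1, -3.5, -1.6, -0.065], [0.1, -3.4, -1.85, -0.065], [0.1, -3.3, -2.1, -0.065], [0.1, -3.2, -2.3, -0.065], [0.1, -3.0, -2.5, -0.065]]])

```text
clock: 2.5
tool_pos: [0.6004, 0.2518, 0.2021]
orientation: [8.3, 90.0, -149.4]
force: [0.1, -1.5, 0.7]
opening: 0.0703
```

>>> move_arm(commands=[[[0, 0, 0, 0], [0, 0, 0, 0], [0, 0, 0, 0]]])

```text
clock: 2.8
tool_pos: [0.5998, 0.2497, 0.2022]
orientation: [11.3, 89.9, -146.6]
force: [-0.4, -0.1, -0.1]
opening: 0.0698
```

```bash
python3 - <<'E'
from h import *
o,im,d=shot('wrist','w1'); print(o['tool_pos'],o['orientation'],o['clock'])
K,k1,T=cam('wrist',o); print(T.round(3))
u,v=np.meshgrid(np.arange(640),np.arange(480)); uv=np.c_[u.ravel(),v.ravel()]
c,r=rays('wrist',uv,o); P=c+r*d.ravel()[:,None]
m=(abs(P[:,2]-.044)<.006)&(d.ravel()>0)
n,L,s,_=cv2.connectedComponentsWithStats(m.reshape(480,640).astype(np.uint8)); i=1+s[1:,4].argmax(); Q=P[(L==i).ravel()]
print(s[i],len(Q),Q[:,2].mean()); print(cv2.minAreaRect(Q[:,:2].astype(np.float32)*1000))
E
```

```text
[0.59982103 0.24972362 0.20220035] [  11.3096908    89.94305045 -146.55467984] 2.8
[[-0.927  0.361  0.106  0.63 ]
 [-0.376 -0.891 -0.255  0.178]
 [ 0.003 -0.276  0.961  0.361]
 [ 0.     0.     0.     1.   ]]
[ 330   88   18  225 3255] 3255 0.04458838895798572
((598.6901245117188, 231.08831787109375), (12.047112464904785, 189.9233856201172), 21.538028717041016)
```

View pics/w1.png

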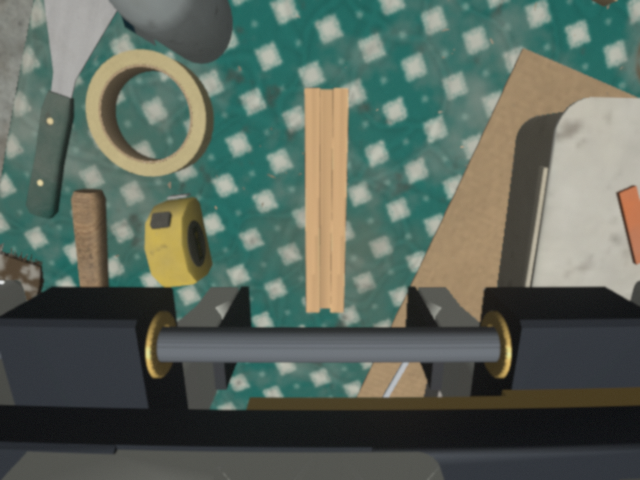

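The wrist view shows the whole rail upright in the picture: far end at (306–349, 88), near end at (306–344, 312), groove up. My mask caught only one half of it, split by the groove, so I'll measure from the corners.

```bash
python3 - <<'E'
from h import *
d=np.load('pics/w1.npy'); o=get_obs()
P=onz('wrist',[(306,88),(349,88),(344,312),(306,312)],.044,o); print(P.round(4),P.mean(0)); print(np.linalg.norm(P-np.roll(P,-1,0),axis=1))
u,v=np.meshgrid(np.arange(290,365),np.arange(70,330)); uv=np.c_[u.ravel(),v.ravel()]
c,r=rays('wrist',uv,o); Q=c+r*d[uv[:,1],uv[:,0]][:,None]
for z in(.03,.039):
  q=Q[(Q[:,2]>z)&(Q[:,2]<.05)]; print(len(q),cv2.minAreaRect(q[:,:2].astype(np.float32)*1000))
E
```

```text
[[0.658  0.1526 0.044 ]
 [0.6271 0.1401 0.044 ]
 [0.5574 0.3166 0.044 ]
 [0.5893 0.3295 0.044 ]] [0.60797142 0.23467266 0.044     ]
[0.03327636 0.1897587  0.03442543 0.18973603]
8961 ((609.0873413085938, 234.94190979003906), (34.067081451416016, 189.9568328857422), 21.522918701171875)
6444 ((609.0812377929688, 234.95748901367188), (34.067081451416016, 189.92335510253906), 21.522918701171875)
```

```bash
python3 - <<'E'
from h import *
plan([.6035,.249,.024],21.5,5)
E
```

```text
jaw now -157.88 turn -0.62 tcp [0.5999 0.2495 0.2026]
[3.571, 0.036, -0.064, 0.002]
[3.571, 0.036, -0.064, 0.002]
[3.571, 0.036, -0.065, 0.002]
[3.571, 0.036, -0.065, 0.002]
[3.571, 0.036, -0.065, 0.002]
```

>>> move_arm(commands=[[[3.5, 0.04, -0.07, 0.002], [3.5, 0.04, -0.07, 0.002], [3.5, 0.04, -0.07, 0.002], [3.0, 0.04, -0.06, 0.002], [2.5, 0.03, -0.06, 0.002], [1.8, 0, 0, 0], [0, 0, 0, 0], [0, 0, 0, 0]]])

```text
clock: 3.65
tool_pos: [0.6043, 0.2492, 0.0253]
orientation: [149.7, 90.0, -8.8]
force: [-0.1, 0.8, 0.6]
opening: 0.07
```

>>> move_arm(commands=[[[0, 0, 0, 0], [0, 0, 0, 0], [0, 0, 0, 0], [0, 0, 0, 0], [0, 0, 0, 0], [0, 0, 0, 0]]], jaw=2.5)

```text
clock: 4.25
tool_pos: [0.6038, 0.2498, 0.0248]
orientation: [9.0, 90.0, -149.4]
force: [-1.6, -0.9, 3.1]
opening: 0.0337
```

```bash
python3 - <<'E'
from h import *
o=get_obs();print(o['tool_pos'],o['force'],o['opening'],o['orientation'])
# after lift, target above seat: grasp 15mm +y of rail centre; 6 mm off fence, 25 mm short of guide
plan([.5496-.006,-.1267+.015+.02,.16],0,14,o|{'tool_pos':o['tool_pos']+[0,0,.1]})
E
```

```text
[0.6038378  0.24975652 0.02479197] [-1.57177141 -0.85987444  3.14764027] 0.03369446537214186 [   8.99611542   89.98261178 -149.40124601]
jaw now -158.40 turn -21.60 tcp [0.6038 0.2498 0.1248]
[-0.251, 2.109, 1.298, 0.027]
[-0.251, 2.143, 1.241, 0.027]
[-0.251, 2.176, 1.183, 0.027]
[-0.251, 2.207, 1.124, 0.027]
[-0.251, 2.237, 1.064, 0.027]
[-0.251, 2.264, 1.003, 0.027]
[-0.251, 2.291, 0.942, 0.027]
[-0.251, 2.315, 0.88, 0.027]
[-0.251, 2.338, 0.817, 0.027]
[-0.251, 2.359, 0.754, 0.027]
[-0.251, 2.379, 0.69, 0.027]
[-0.251, 2.396, 0.626, 0.027]
[-0.251, 2.412, 0.561, 0.027]
[-0.251, 2.427, 0.496, 0.027]
```

>>> move_arm(commands=[[[-2.5, 0, 0, 0], [-2.5, 0, 0, 0], [-2.5, 0, 0, 0], [-2.5, 0, 0, 0], [-0.25, 1.0, 0.6, 0.01], [-0.25, 2.1, 1.3, 0.027], [-0.25, 2.15, 1.25, 0.027], [-0.25, 2.2, 1.2, 0.027]]])

```text
clock: 5.05
tool_pos: [0.5869, 0.1622, 0.1335]
orientation: [11.1, 89.9, -152.6]
force: [-0.8, -1.2, -1.2]
opening: 0.0341
```

>>> move_arm(commands=[[[-0.25, 2.2, 1.1, 0.027], [-0.25, 2.2, 1.1, 0.027], [-0.25, 2.25, 1.0, 0.027], [-0.25, 2.3, 0.95, 0.027], [-0.25, 2.3, 0.9, 0.027], [-0.25, 2.3, 0.8, 0.027], [-0.25, 2.35, 0.75, 0.027], [-0.25, 2.35, 0.7, 0.027]]])

```text
clock: 5.85
tool_pos: [0.5498, -0.0311, 0.1542]
orientation: [6.5, 89.9, -169.6]
force: [0.1, 0.2, -0.9]
opening: 0.0336
```

>>> move_arm(commands=[[[-0.25, 2.4, 0.65, 0.027], [-0.25, 2.4, 0.6, 0.027], [-0.25, 1.5, 0.5, 0.02], [0, 0, 0, 0], [0, 0, 0, 0], [0, 0, 0, 0]]])

```text
clock: 6.45
tool_pos: [0.5367, -0.0919, 0.1619]
orientation: [-38.0, 90.0, 141.7]
force: [-0.1, 0.7, -1.7]
opening: 0.034
```

```bash
python3 - <<'E'
from h import *
o,im,d=shot('wrist','w2'); print(o['tool_pos'],o['orientation'],o['force'],o['opening'])
plan([.5436,-.0917,.1],0,4,o)
jig=np.array([.5216,-.1367,0])
# jig features projected
for n,p in dict(fenceR=(45,-85,34),fenceL=(45,87,34),guideL=(-3,-85,68),guideR=(59,-85,68),piv=(-17.5,-20,38),knob=(-62,-69,72),cornL=(-75,130,18)).items():
    print(n,proj('wrist',jig+np.array(p)/1000,o).round(0))
E
```

```text
[ 0.53669028 -0.09193122  0.16189883] [-38.03857016  89.99162472 141.74217499] [-0.08043321  0.70777875 -1.74110795] 0.0340084198897905
jaw now 179.78 turn 0.22 tcp [ 0.5367 -0.0919  0.1619]
[1.547, -0.006, -0.173, -0.001]
[1.547, -0.006, -0.173, -0.001]
[1.547, -0.006, -0.173, -0.001]
[1.547, -0.006, -0.173, -0.001]
fenceR [[286.  55.]]
fenceL [[293. 288.]]
guideL [[360.  43.]]
guideR [[257.  44.]]
piv [[375. 151.]]
knob [[458.  71.]]
cornL [[433. 326.]]
```

View pics/w2.png

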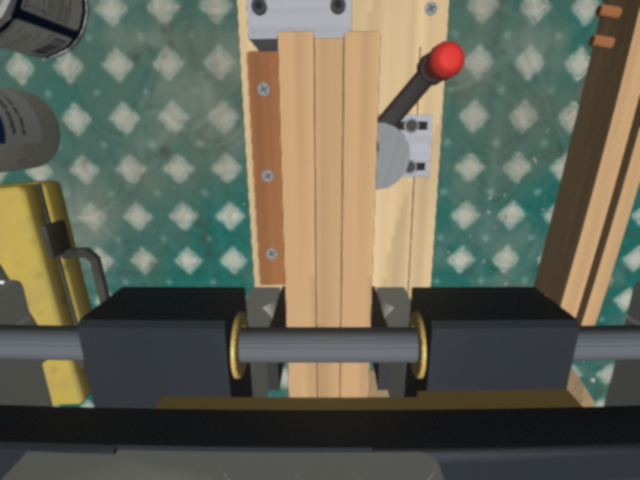

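The wrist view shows the rail held over the jig. The guide's near top edge runs from (248,38) to (352,38), the base's left edge is near (250,285), the knob top is at (446,60), and the fence's outer corners are at (248,52) and (258,284).

```bash
python3 - <<'E'
from h import *
import cv2
o=get_obs()
pr=lambda n,uv,z: print(n,onz('wrist',uv,z,o)[:,:2].round(4).tolist())
pr('guide edge exp (.5806,-.2217),(.5186,-.2217)',[(248,38),(352,38)],.068)
pr('base end L (y exp -.0067), right edge x exp .4466',[(256,287),(432,287),(448,10),(240,10)],.018)
pr('fence outer',[(248,52),(258,284)],.034)
pr('knob',[(446,60)],.072)
zt=o['tool_pos'][2]+.0196
pr('rail end corners',[(279,32),(379,32)],zt); pr('rail near',[(287,285),(374,285)],zt)
im=cv2.imread('pics/w2.png')[0:300,225:465]; cv2.imwrite('pics/c2.png',cv2.resize(im,None,fx=2,fy=2,interpolation=cv2.INTER_CUBIC))
d=np.load('pics/w2.npy')
for uv in [(300,20),(300,100),(345,150),(262,120),(400,250),(446,60),(395,165)]:
    c,r=rays('wrist',[uv],o); print(uv,(c+r*d[uv[1],uv[0]]).round(4))
E
```

```text
guide edge exp (.5806,-.2217),(.5186,-.2217) [[0.5858, -0.2246], [0.5235, -0.2242]]
base end L (y exp -.0067), right edge x exp .4466 [[0.5995, -0.0439], [0.4502, -0.0432], [0.4525, -0.2539], [0.5999, -0.2541]]
fence outer [[0.5926, -0.2233], [0.5945, -0.0531]]
knob [[0.4672, -0.2114]]
rail end corners [[0.5542, -0.2012], [0.5213, -0.2011]]
rail near [[0.5544, -0.112], [0.5206, -0.1119]]
(300, 20) [[ 0.5544 -0.2342  0.0679]]
(300, 100) [[ 0.5477 -0.1797  0.1824]]
(345, 150) [[ 0.5323 -0.1631  0.1822]]
(262, 120) [[ 0.5847 -0.1783  0.036 ]]
(400, 250) [[ 0.4793 -0.0765  0.0191]]
(446, 60) [[ 0.4677 -0.2111  0.0737]]
(395, 165) [[ 0.4897 -0.1467  0.0385]]
```

View pics/c2.png

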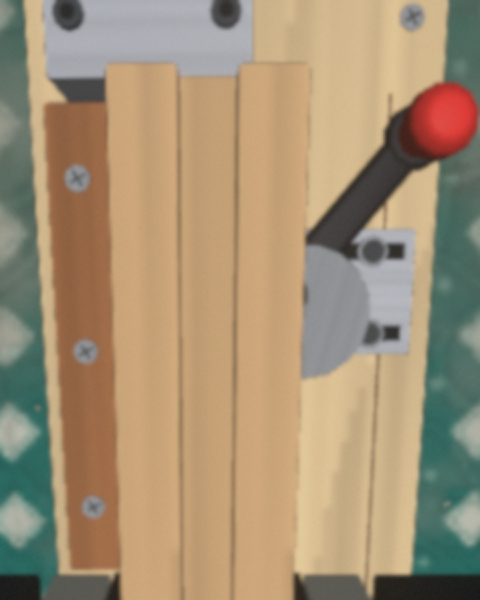

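```bash
python3 - <<'E'
from h import *
o=get_obs()
# w2 pixel: disc extremes right (410,155), bottom edge near (378,190), lever root
P=onz('wrist',[(410,153),(400,132),(379,189),(403,178)],.038,o); print(P.round(4))
from scipy.optimize import least_squares
print(least_squares(lambda c:np.linalg.norm(P[:,:2]-c,axis=1)-.024,[.51,-.155]).x)
print('top view disc ctr, pivot',onz('top',np.array([(614,151),(621,138)])/3.2+[220,225],[.038,.045]).round(4))
E
```

```text
[[ 0.4791 -0.1551  0.038 ]
 [ 0.4869 -0.1697  0.038 ]
 [ 0.5006 -0.1292  0.038 ]
 [ 0.4833 -0.1373  0.038 ]]
[ 0.50281163 -0.15235824]
top view disc ctr, pivot [[ 0.498  -0.1477  0.038 ]
 [ 0.5061 -0.155   0.045 ]]
```

>>> move_arm(commands=[[[2.0, 0, -0.5, 0], [3.0, 0, -0.5, 0], [2.5, 0, 0, 0], [1.5, 0, 0, 0], [0.8, 0, 0, 0], [0, 0, 0, 0], [0, 0, 0, 0]]])

```text
clock: 7.2
tool_pos: [0.5474, -0.0919, 0.0646]
orientation: [171.4, 90.0, -8.8]
force: [-0.5, 1.0, -0.9]
opening: 0.0342
```

>>> move_arm(commands=[[[0.5, 0, 0, 0], [0.4, 0, 0, 0], [0.3, 0, 0, 0], [0.2, 0, 0, 0], [0, 0, 0, 0], [0, 0, 0, 0]]])

```text
clock: 7.8
tool_pos: [0.5468, -0.0922, 0.0501]
orientation: [75.6, 90.0, -104.6]
force: [-0.7, 0.4, -1.9]
opening: 0.0338
```

>>> move_arm(commands=[[[0.25, 0, 0, 0], [0.2, 0, 0, 0], [0.1, 0, 0, 0], [0.05, 0, 0, 0], [0, 0, 0, 0], [0, 0, 0, 0]]])

```text
clock: 8.4
tool_pos: [0.5468, -0.0922, 0.0441]
orientation: [160.3, 90.0, -19.9]
force: [0.3, 0.4, -1.5]
opening: 0.0338
```

>>> move_arm(commands=[[[0.1, 0, 0, 0], [0, 0, 0, 0], [0, 0, 0, 0]]])

```text
clock: 8.7
tool_pos: [0.5468, -0.0922, 0.043]
orientation: [28.4, 90.0, -151.8]
force: [-0.4, -0.2, -1.1]
opening: 0.0341
```

>>> move_arm(commands=[[[0.08, 0, 0, 0], [0, 0, 0, 0], [0, 0, 0, 0]]])

```text
clock: 9.0
tool_pos: [0.5469, -0.0922, 0.0428]
orientation: [169.6, 90.0, -10.6]
force: [-3.1, 0.5, 5.9]
opening: 0.0338
```

>>> move_arm(commands=[[[-0.05, 0, 0, 0], [0, 0.3, 0, 0], [0, 0.4, 0, 0], [0, 0.4, 0, 0], [0, 0.3, 0, 0], [0, 0.1, 0, 0], [0, 0, 0, 0], [0, 0, 0, 0]]])

```text
clock: 9.8
tool_pos: [0.5467, -0.1075, 0.0428]
orientation: [68.2, 90.0, -112.0]
force: [0.1, -1.6, 0.5]
opening: 0.0338
```

>>> move_arm(commands=[[[0, 0.1, 0, 0], [0, 0.1, 0, 0], [0, 0.1, 0, 0], [0, 0, 0, 0]]])

```text
clock: 10.2
tool_pos: [0.5467, -0.1102, 0.0428]
orientation: [-2.2, 90.0, 177.6]
force: [-0.0, 1.2, 1.0]
opening: 0.034
```

>>> move_arm(commands=[[[0, 0.1, 0, 0], [0, 0.1, 0, 0], [0, 0, 0, 0]]])

```text
clock: 10.5
tool_pos: [0.5467, -0.1123, 0.0427]
orientation: [55.9, 90.0, -124.4]
force: [0.4, -0.3, 0.1]
opening: 0.0338
```

>>> move_arm(commands=[[[0, 0.1, 0, 0], [0, 0.05, 0, 0], [0, 0, 0, 0]]])

```text
clock: 10.8
tool_pos: [0.5467, -0.1138, 0.0428]
orientation: [96.6, 90.0, -83.7]
force: [0.0, 0.4, -0.1]
opening: 0.0335
```

>>> move_arm(commands=[[[0, 0.1, 0, 0], [0, 0, 0, 0], [0, 0, 0, 0]]])

```text
clock: 11.1
tool_pos: [0.5467, -0.1145, 0.0427]
orientation: [-80.5, 90.0, 99.2]
force: [0.1, 5.5, 0.6]
opening: 0.0338
```

>>> move_arm(commands=[[[0, 0.08, 0, 0], [0, 0, 0, 0], [0, 0, 0, 0]]])

```text
clock: 11.4
tool_pos: [0.5467, -0.1145, 0.0428]
orientation: [-101.3, 89.9, 78.5]
force: [-1.6, 8.9, 1.7]
opening: 0.034
```

>>> move_arm(commands=[[[0, -0.05, -0.1, 0], [0, 0, -0.1, 0], [0, 0, -0.1, 0], [0, 0, 0, 0], [0, 0, 0, 0]]])

```text
clock: 11.9
tool_pos: [0.5468, -0.1145, 0.0428]
orientation: [-6.4, 89.7, 173.4]
force: [-10.1, 10.6, 12.6]
opening: 0.0334
```

>>> move_arm(commands=[[[0, 0, -0.1, 0], [0, 0, 0, 0], [0, 0, 0, 0]]])

```text
clock: 12.2
tool_pos: [0.5469, -0.1145, 0.0428]
orientation: [-4.6, 89.6, 175.2]
force: [-12.5, 10.7, 15.3]
opening: 0.034
```

>>> move_arm(commands=[[[0, 0, 0.2, 0], [0, 0, 0.2, 0], [0, 0, 0, 0], [0, 0, 0, 0]]])

```text
clock: 12.6
tool_pos: [0.5467, -0.1145, 0.0428]
orientation: [-107.3, 90.0, 72.5]
force: [-1.1, 6.7, 2.0]
opening: 0.0339
```

```bash
python3 - <<'E'
from h import *
o,im,d=shot('wrist','w3'); print(o['tool_pos'],o['force'],o['moment'])
cv2.imwrite('pics/c3.png',cv2.resize(im[0:300,180:480,::-1],None,fx=2,fy=2,interpolation=cv2.INTER_CUBIC))
E
```

```text
[ 0.54668771 -0.11451371  0.04276076] [-1.05312399  6.74577579  1.97566732] [2.24099453 0.4152288  0.07621938]
```

View pics/c3.png

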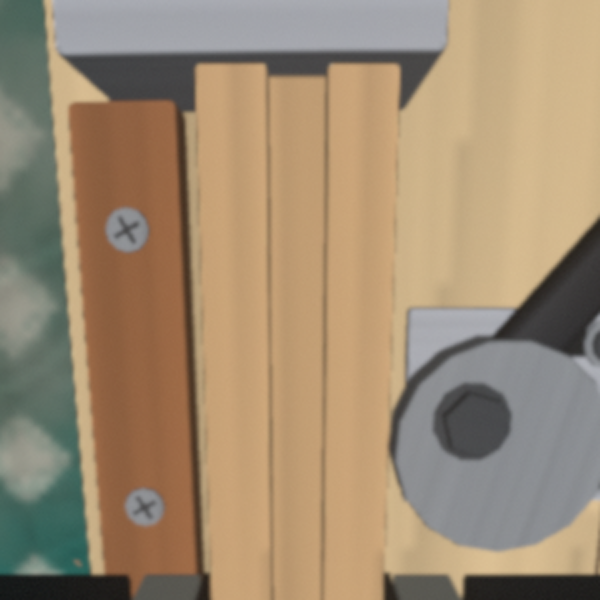

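The crop shows the rail's end flush at the guide face and base visible between the fence edge (about 178–198) and the rail edge (about 195–212). The cam disc is clear of the rail on the right. The sideways resistance was friction from my guide and base preload, not the fence. I'll ease off and make one light try at shifting it over.

>>> move_arm(commands=[[[-0.06, -0.12, 0, 0], [0, 0, 0, 0], [0, 0, -0.1, 0], [0, 0, -0.1, 0], [0, 0, 0, 0]]])

```text
clock: 13.15
tool_pos: [0.5488, -0.114, 0.0433]
orientation: [65.9, 90.0, -114.3]
force: [0.1, 0.3, -1.6]
opening: 0.034
```

Free again. I'll nudge it towards the fence until I feel contact.

>>> move_arm(commands=[[[0, 0, -0.1, 0], [0, 0, -0.05, 0], [0, 0, 0, 0], [0, 0, 0, 0]]])

```text
clock: 13.55
tool_pos: [0.5502, -0.1138, 0.0433]
orientation: [-13.8, 90.0, 165.9]
force: [0.9, 0.7, -2.3]
opening: 0.0336
```

>>> move_arm(commands=[[[0, 0, -0.07, 0], [0, 0, 0, 0], [0, 0, 0, 0]]])

```text
clock: 13.85
tool_pos: [0.5509, -0.1138, 0.0434]
orientation: [-175.6, 90.0, 4.2]
force: [0.4, -1.1, -2.0]
opening: 0.0338
```

>>> move_arm(commands=[[[0, 0, -0.07, 0], [0, 0, 0, 0], [0, 0, 0, 0]]])

```text
clock: 14.15
tool_pos: [0.5516, -0.1138, 0.0433]
orientation: [-28.5, 90.0, 151.3]
force: [-0.0, -0.1, -1.8]
opening: 0.0341
```

>>> move_arm(commands=[[[0, 0, -0.07, 0], [0, 0, 0, 0], [0, 0, 0, 0]]])

```text
clock: 14.45
tool_pos: [0.5523, -0.1138, 0.0434]
orientation: [35.1, 90.0, -145.1]
force: [-0.0, 0.4, -2.2]
opening: 0.0341
```

>>> move_arm(commands=[[[0, 0, -0.07, 0], [0, 0, 0, 0], [0, 0, 0, 0]]])

```text
clock: 14.75
tool_pos: [0.5527, -0.1139, 0.0433]
orientation: [7.2, 90.0, -173.0]
force: [-1.5, 0.2, -2.3]
opening: 0.0335
```

>>> move_arm(commands=[[[0, 0, -0.06, 0], [0, 0, 0, 0], [0, 0, 0, 0]]])

```text
clock: 15.05
tool_pos: [0.5529, -0.1139, 0.0432]
orientation: [5.3, 89.9, -175.0]
force: [-4.3, -0.9, 0.1]
opening: 0.0339
```

>>> move_arm(commands=[[[0.04, 0, 0.05, 0], [0, 0.05, 0, 0], [0, 0.05, 0, 0], [0, 0, 0, 0], [0, 0, 0, 0]]])

```text
clock: 15.55
tool_pos: [0.5528, -0.1144, 0.0428]
orientation: [-41.9, 90.0, 137.8]
force: [-3.9, 2.3, 0.7]
opening: 0.0336
```

>>> move_arm(commands=[[[0, 0.02, 0.03, 0], [0, 0, 0, 0], [0, 0, 0, 0], [0, 0, 0, 0]]], jaw=4.8)

```text
clock: 15.95
tool_pos: [0.5534, -0.1151, 0.0432]
orientation: [-178.2, 89.9, 1.6]
force: [1.2, -0.0, -0.8]
opening: 0.0478
```

>>> move_arm(commands=[[[-1.0, 0, 0, 0], [-2.5, 0, 0, 0], [-3.5, 0, 0, 0], [-4.0, 0, 0, 0], [-4.0, 0, 0, 0], [0, 0, 0, 0], [0, 0, 0, 0], [0, 0, 0, 0]]])

```text
clock: 16.75
tool_pos: [0.5522, -0.115, 0.1927]
orientation: [-22.4, 90.0, 157.3]
force: [-0.3, 0.6, -1.1]
opening: 0.048
```

```bash
python3 - <<'E'
from h import *
o,im,d=shot('wrist','w4'); print(o['tool_pos'],o['force'],o['moment'],o['joint_pos'],o['clock'])
cv2.imwrite('pics/c4.png',cv2.resize(im[0:330,180:520,::-1],None,fx=1.8,fy=1.8,interpolation=cv2.INTER_CUBIC))
E
```

```text
[ 0.55223941 -0.11501957  0.19267064] [-0.25770859  0.55914801 -1.13557102] [-0.02248787  0.07880056  0.00874277] [ 8.09978031e+00  1.16254138e+01 -1.63242010e+01 -2.03624433e-02
 -6.20805830e+01 -8.33086020e+00] 16.75
```

View pics/c4.png

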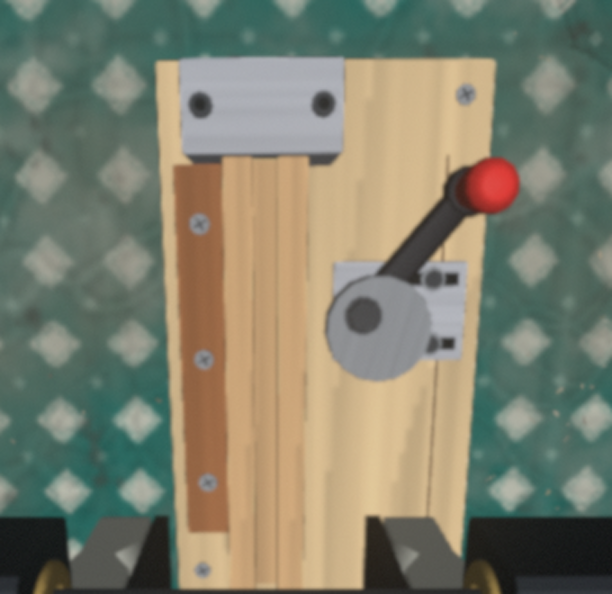

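The rail is seated in the crop: flush with the fence and its end at the guide. The pivot bolt is at crop (364,316) and the knob top at (492,185).

```bash
python3 - <<'E'
from h import *
o=get_obs(); f=lambda a:np.array(a)/1.8+[180,0]
p=onz('wrist',f([(364,316)]),.042,o)[0]; k=onz('wrist',f([(492,185)]),.072,o)[0]; g=onz('wrist',f([(181,152),(343,155)]),.068,o); dc=onz('wrist',f([(378,329)]),.038,o)[0]
rr=onz('wrist',f([(222,156),(308,156)]),.062,o)
print('piv',p,'knob',k,'guide',g,'disc',dc,'rail',rr)
v=k-p; print(np.hypot(*v[:2]),np.degrees(np.arctan2(v[1],v[0]))%360)
v=dc-p; print(np.hypot(*v[:2]),np.degrees(np.arctan2(v[1],v[0]))%360)
E
```

```text
piv [ 0.5099751  -0.15962568  0.042     ] knob [ 0.4665963  -0.21256773  0.072     ] guide [[ 0.58563701 -0.22508354  0.068     ]
 [ 0.52361631 -0.22370961  0.068     ]] disc [ 0.50289261 -0.1533707   0.038     ] rail [[ 0.57031561 -0.22419193  0.062     ]
 [ 0.53667347 -0.22403858  0.062     ]]
0.06844399420352598 230.67004789422836
0.00944915323408108 138.55028147326627
```

```bash
python3 - <<'E'
from h import *
plan([.465,-.2135,.105],-39.3,6)
E
```

```text
jaw now 179.76 turn -39.06 tcp [ 0.5521 -0.115   0.1922]
[1.455, 1.647, 1.443, 0.114]
[1.455, 1.8, 1.247, 0.114]
[1.454, 1.93, 1.035, 0.114]
[1.454, 2.035, 0.809, 0.114]
[1.454, 2.114, 0.573, 0.114]
[1.453, 2.166, 0.33, 0.114]
```

>>> move_arm(commands=[[[1.45, 1.65, 1.45, 0.114], [1.45, 1.8, 1.25, 0.114], [1.45, 1.95, 1.05, 0.114], [1.45, 2.05, 0.8, 0.114], [1.45, 2.1, 0.57, 0.114], [1.45, 2.15, 0.33, 0.114], [0, 0, 0, 0], [0, 0, 0, 0]]], jaw=4.4)

```text
clock: 17.6
tool_pos: [0.4649, -0.2139, 0.1051]
orientation: [40.6, 89.9, -178.8]
force: [-0.1, -0.3, 0.6]
opening: 0.044
```

```bash
python3 - <<'E'
from h import *
plan([.465,-.2135,.045],-39.3,1)
E
```

```text
jaw now 140.60 turn 0.10 tcp [ 0.4649 -0.2139  0.1051]
[6.006, -0.047, 0.003, -0.002]
```

>>> move_arm(commands=[[[1.5, -0.04, 0, 0], [1.3, 0, 0, 0], [1.2, 0, 0, 0], [1.0, 0, 0, 0], [1.0, 0, 0, 0], [0, 0, 0, 0], [0, 0, 0, 0]]])

```text
clock: 18.3
tool_pos: [0.466, -0.2133, 0.0459]
orientation: [57.4, 90.0, -162.0]
force: [-0.4, -0.8, 0.4]
opening: 0.0442
```

>>> move_arm(commands=[[[0, 0, 0, 0], [0, 0, 0, 0], [0, 0, 0, 0], [0, 0, 0, 0]]], jaw=2.4)

```text
clock: 18.7
tool_pos: [0.4654, -0.213, 0.0461]
orientation: [3.8, 90.0, 144.3]
force: [-2.7, 2.7, 3.5]
opening: 0.0249
```

>>> move_arm(commands=[[[0, -0.005, 0.28, 0.04], [0, -0.022, 0.56, 0.08], [0, -0.022, 0.56, 0.08], [0, -0.022, 0.56, 0.08], [0, -0.022, 0.56, 0.08], [0, -0.022, 0.56, 0.08], [0, -0.005, 0.28, 0.04], [0, 0, 0, 0]]])

```text
clock: 19.5
tool_pos: [0.4457, -0.1868, 0.0462]
orientation: [174.9, 90.0, -72.1]
force: [0.2, 0.4, -0.8]
opening: 0.0242
```

```bash
cat >> h.py <<'E'
def st(piv=(.509,-.160)):
    o=get_obs(); T=toolT(o); t=T[:3,2]; v=T[:2,3]-piv
    a=np.arctan2(v[1],v[0]); tan=np.array([np.sin(a),-np.cos(a),0])
    print('t %.2f r %.4f lever %.2f joint %.3f jaw-tangent err %.2f  Ftan %.2f Frad(out) %.2f Fz %.2f open %.4f'%(o['clock'],np.hypot(*v),np.degrees(a)%360,np.radians(245-np.degrees(a)%360),(np.degrees(np.arctan2(t[1],t[0])-a)+90+180)%360-180,o['force']@tan,o['force'][:2]@v/np.hypot(*v),o['force'][2],o['opening']),o['tool_pos'].round(4))
E
python3 -c "
from h import *
st()"
```

```text
t 19.50 r 0.0688 lever 202.95 joint 0.734 jaw-tangent err 0.11  Ftan 0.31 Frad(out) -0.36 Fz -0.80 open 0.0242 [ 0.4457 -0.1868  0.0462]
```

>>> move_arm(commands=[[[0, -0.015, 0.35, 0.05], [0, -0.015, 0.35, 0.05], [0, -0.015, 0.35, 0.05], [0, -0.015, 0.35, 0.05], [0, -0.015, 0.35, 0.05], [0, -0.015, 0.35, 0.05], [0, -0.015, 0.35, 0.05]]])

```text
clock: 20.2
tool_pos: [0.4399, -0.1632, 0.046]
orientation: [106.4, 89.9, -160.7]
force: [-3.2, -5.0, 2.3]
opening: 0.0239
```

```bash
python3 -c "
from h import *
st(); shot('wrist','w5')"
```

```text
t 20.20 r 0.0692 lever 182.68 joint 1.088 jaw-tangent err 0.29  Ftan -4.87 Frad(out) 3.41 Fz 2.29 open 0.0239 [ 0.4399 -0.1632  0.046 ]
```

View pics/w5.png

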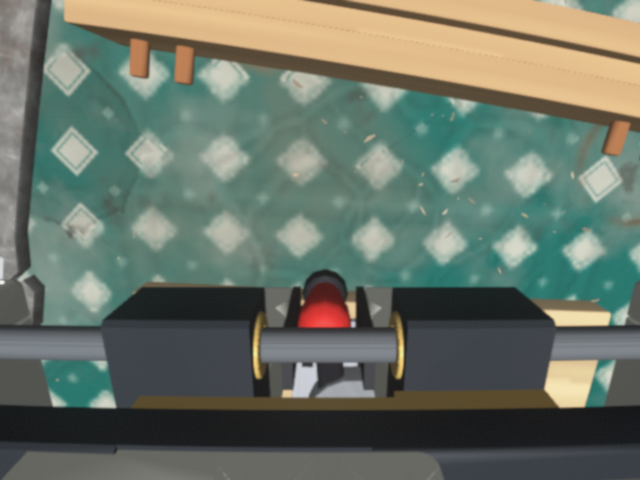

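The knob sits between the fingers at (325,305). Turning drag is about 5 N while moving, so I'll go in finer steps from here.

>>> move_arm(commands=[[[0, 0.01, 0.21, 0.03], [0, 0.01, 0.21, 0.03], [0, 0.01, 0.21, 0.03], [0, 0, 0, 0]]])

```text
clock: 20.65
tool_pos: [0.4398, -0.1567, 0.0459]
orientation: [101.2, 89.9, -170.9]
force: [-1.7, -3.1, 0.7]
opening: 0.0242
```

```bash
python3 -c "
from h import *
st()"
```

```text
t 20.65 r 0.0693 lever 177.25 joint 1.183 jaw-tangent err 0.70  Ftan -3.16 Frad(out) 1.54 Fz 0.69 open 0.0242 [ 0.4398 -0.1567  0.0459]
```

>>> move_arm(commands=[[[0, 0.0, 0.14, 0.02], [0, 0.0, 0.14, 0.02], [0, 0.0, 0.14, 0.02], [0, 0, 0, 0]]])

```text
clock: 21.05
tool_pos: [0.44, -0.1524, 0.0458]
orientation: [99.9, 89.9, -175.7]
force: [-4.5, -3.2, 1.9]
opening: 0.0243
```

>>> move_arm(commands=[[[0, 0.0, 0.14, 0.02], [0, 0.0, 0.14, 0.02], [0, 0, 0, 0]]])

```text
clock: 21.35
tool_pos: [0.4404, -0.1496, 0.0458]
orientation: [98.4, 89.9, -179.5]
force: [-4.3, -3.1, 1.0]
opening: 0.0242
```

```bash
python3 -c "
from h import *
st()"
```

```text
t 21.35 r 0.0694 lever 171.36 joint 1.285 jaw-tangent err 0.82  Ftan -3.67 Frad(out) 3.75 Fz 0.96 open 0.0242 [ 0.4404 -0.1496  0.0458]
```

>>> move_arm(commands=[[[0, 0.03, 0.14, 0.02], [0, 0.02, 0.14, 0.02], [0, 0, 0, 0]]])

```text
clock: 21.65
tool_pos: [0.4407, -0.1465, 0.0459]
orientation: [52.2, 90.0, 132.0]
force: [-1.2, -3.2, -0.7]
opening: 0.0239
```

>>> move_arm(commands=[[[0, 0.01, 0.14, 0.02], [0, 0, 0, 0]]])

```text
clock: 21.85
tool_pos: [0.441, -0.1451, 0.0459]
orientation: [24.1, 90.0, 102.7]
force: [-2.0, -2.0, -1.5]
opening: 0.0241
```

```bash
python3 -c "
from h import *
st()"
```

```text
t 21.85 r 0.0696 lever 167.65 joint 1.350 jaw-tangent err 1.01  Ftan -2.40 Frad(out) 1.50 Fz -1.49 open 0.0241 [ 0.441  -0.1451  0.0459]
```

>>> move_arm(commands=[[[0, 0.005, 0.14, 0.02], [0, 0, 0, 0], [0, 0.005, 0.14, 0.02], [0, 0, 0, 0]]])

```text
clock: 22.25
tool_pos: [0.4415, -0.1423, 0.0459]
orientation: [-24.4, 90.0, 51.9]
force: [-1.4, -1.2, -1.9]
opening: 0.0241
```

>>> move_arm(commands=[[[0, 0.005, 0.14, 0.02], [0, 0, 0, 0]]])

```text
clock: 22.45
tool_pos: [0.4418, -0.141, 0.046]
orientation: [-54.2, 90.0, 21.0]
force: [-2.4, -2.5, -3.5]
opening: 0.0241
```

>>> move_arm(commands=[[[0, 0.005, 0.14, 0.02], [0, 0, 0, 0]]])

```text
clock: 22.65
tool_pos: [0.4422, -0.1396, 0.046]
orientation: [-52.5, 90.0, 21.5]
force: [-0.8, -1.5, -2.2]
opening: 0.0242
```

```bash
python3 -c "
from h import *
st()"
```

```text
t 22.65 r 0.0699 lever 163.01 joint 1.431 jaw-tangent err 1.05  Ftan -1.66 Frad(out) 0.32 Fz -2.23 open 0.0242 [ 0.4422 -0.1396  0.046 ]
```

>>> move_arm(commands=[[[0, 0, 0.14, 0.022], [0, 0, 0, 0], [0, 0, 0.14, 0.022], [0, 0, 0, 0]]])

```text
clock: 23.05
tool_pos: [0.443, -0.1369, 0.046]
orientation: [-62.1, 90.0, 9.4]
force: [-1.4, -2.2, -1.7]
opening: 0.0243
```

>>> move_arm(commands=[[[0, 0, 0.14, 0.022], [0, 0, 0, 0]]])

```text
clock: 23.25
tool_pos: [0.4434, -0.1356, 0.046]
orientation: [-65.0, 90.0, 5.2]
force: [-1.0, -2.8, -2.1]
opening: 0.0234
```

```bash
python3 -c "
from h import *
st()"
```

```text
t 23.25 r 0.0699 lever 159.59 joint 1.491 jaw-tangent err 0.69  Ftan -2.98 Frad(out) -0.08 Fz -2.14 open 0.0234 [ 0.4434 -0.1356  0.046 ]
```

>>> move_arm(commands=[[[0, 0, 0.14, 0.02], [0, 0, 0, 0]]])

```text
clock: 23.45
tool_pos: [0.4439, -0.1343, 0.046]
orientation: [-71.0, 90.0, -1.8]
force: [-0.8, -3.2, -2.2]
opening: 0.0244
```

>>> move_arm(commands=[[[0, 0, 0.14, 0.02], [0, 0, 0, 0]]])

```text
clock: 23.65
tool_pos: [0.4443, -0.133, 0.046]
orientation: [-114.6, 90.0, -46.6]
force: [-1.0, -3.1, -2.0]
opening: 0.0244
```

```bash
python3 -c "
from h import *
st()"
```

```text
t 23.65 r 0.0701 lever 157.37 joint 1.529 jaw-tangent err 0.61  Ftan -3.22 Frad(out) -0.23 Fz -1.96 open 0.0244 [ 0.4443 -0.133   0.046 ]
```

>>> move_arm(commands=[[[0, 0, 0.07, 0.01], [0, 0, 0, 0], [0, 0, 0.07, 0.01], [0, 0, 0, 0]]])

```text
clock: 24.05
tool_pos: [0.4447, -0.132, 0.046]
orientation: [166.4, 90.0, -126.7]
force: [-0.9, -6.6, -2.5]
opening: 0.0237
```

>>> move_arm(commands=[[[0, 0, 0.07, 0.01], [0, 0, 0, 0], [0, 0, 0.07, 0.01], [0, 0, 0, 0]]])

```text
clock: 24.45
tool_pos: [0.445, -0.1311, 0.0459]
orientation: [163.1, 89.9, -131.1]
force: [-1.2, -9.5, -2.9]
opening: 0.024
```

```bash
python3 -c "
from h import *
st()"
```

```text
t 24.45 r 0.0702 lever 155.69 joint 1.559 jaw-tangent err 0.06  Ftan -9.13 Frad(out) -2.84 Fz -2.95 open 0.0240 [ 0.445  -0.1311  0.0459]
```

The lobe has come up solid, and tangential force is about 9.1 N. I'll hold and re-read it.

>>> move_arm(commands=[[[0, 0, 0, 0]]])

```text
clock: 24.55
tool_pos: [0.445, -0.1311, 0.0459]
orientation: [161.8, 89.9, -132.5]
force: [-0.2, -9.5, -2.5]
opening: 0.0246
```

```bash
python3 -c "
from h import *
for i in range(6): st(); snapshot('wrist')"
```

```text
t 24.55 r 0.0702 lever 155.71 joint 1.558 jaw-tangent err 0.05  Ftan -8.71 Frad(out) -3.71 Fz -2.49 open 0.0246 [ 0.445  -0.1311  0.0459]
t 24.60 r 0.0702 lever 155.71 joint 1.558 jaw-tangent err 0.05  Ftan -8.81 Frad(out) -2.54 Fz -2.48 open 0.0240 [ 0.445  -0.1311  0.0459]
t 24.65 r 0.0702 lever 155.71 joint 1.558 jaw-tangent err 0.05  Ftan -8.01 Frad(out) -3.45 Fz -2.76 open 0.0242 [ 0.445  -0.1311  0.0459]
t 24.70 r 0.0702 lever 155.69 joint 1.559 jaw-tangent err 0.07  Ftan -9.40 Frad(out) -3.79 Fz -3.15 open 0.0242 [ 0.445  -0.1311  0.0459]
t 24.75 r 0.0702 lever 155.71 joint 1.558 jaw-tangent err 0.05  Ftan -9.10 Frad(out) -2.34 Fz -1.73 open 0.0240 [ 0.445  -0.1311  0.0459]
t 24.80 r 0.0702 lever 155.68 joint 1.559 jaw-tangent err 0.08  Ftan -8.23 Frad(out) -2.34 Fz -2.60 open 0.0241 [ 0.445  -0.1311  0.0459]
```

It averages about 8.7 N. I'll relax, open and lift away.

>>> move_arm(commands=[[[0, 0, -0.1, 0], [0, 0, -0.1, 0], [0, 0, 0, 0]]])

```text
clock: 25.15
tool_pos: [0.4452, -0.1321, 0.0462]
orientation: [-48.8, 89.9, 17.0]
force: [0.2, 0.1, -0.0]
opening: 0.0239
```

>>> move_arm(commands=[[[0, 0, 0, 0], [0, 0, 0, 0], [0, 0, 0, 0]]], jaw=4.0)

```text
clock: 25.45
tool_pos: [0.4447, -0.1322, 0.0461]
orientation: [-55.0, 90.0, 10.8]
force: [0.5, -0.5, 0.2]
opening: 0.0386
```

>>> move_arm(commands=[[[-0.5, 0, 0, 0], [-1.5, 0, 0, 0], [-3, 0, 0, 0], [-4, 0, 0, 0], [-4, 0, 0, 0], [-3, 0, 0, 0], [0, 0, 0, 0], [0, 0, 0, 0]]])

```text
clock: 26.25
tool_pos: [0.4447, -0.1322, 0.2068]
orientation: [-50.2, 89.9, 15.6]
force: [0.6, -0.4, -0.5]
opening: 0.04
```

```bash
python3 - <<'E'
from h import *
st(); plan([.53,-.06,.24],0,8)
E
```

```text
t 26.25 r 0.0701 lever 156.63 joint 1.542 jaw-tangent err -0.88  Ftan -0.12 Frad(out) -0.69 Fz -0.47 open 0.0400 [ 0.4447 -0.1322  0.2068]
jaw now 65.75 turn -65.75 tcp [ 0.4447 -0.1322  0.2068]
[-0.413, -0.603, 1.262, 0.143]
[-0.413, -0.416, 1.335, 0.143]
[-0.413, -0.221, 1.38, 0.143]
[-0.414, -0.022, 1.398, 0.143]
[-0.414, 0.178, 1.386, 0.143]
[-0.414, 0.374, 1.347, 0.143]
[-0.415, 0.563, 1.279, 0.143]
[-0.415, 0.74, 1.185, 0.143]
```

```bash
python3 - <<'E'
from h import *
plan([.53,-.26,.24],0,8)
E
```

```text
jaw now 65.75 turn -65.75 tcp [ 0.4447 -0.1322  0.2068]
[-0.414, -1.63, -1.018, 0.143]
[-0.414, -1.758, -0.774, 0.143]
[-0.413, -1.851, -0.515, 0.143]
[-0.413, -1.906, -0.245, 0.143]
[-0.412, -1.921, 0.029, 0.143]
[-0.412, -1.898, 0.304, 0.143]
[-0.412, -1.835, 0.572, 0.143]
[-0.412, -1.734, 0.828, 0.143]
```

>>> move_arm(commands=[[[-0.4, -1.6, -1.0, 0.143], [-0.4, -1.75, -0.8, 0.143], [-0.4, -1.85, -0.5, 0.143], [-0.4, -1.9, -0.25, 0.143], [-0.4, -1.9, 0, 0.143], [-0.4, -1.9, 0.3, 0.143], [-0.4, -1.85, 0.6, 0.143], [-0.4, -1.7, 0.8, 0.143]]])

```text
clock: 27.05
tool_pos: [0.529, -0.26, 0.2363]
orientation: [165.7, 89.8, 165.6]
force: [-0.3, 1.1, -0.2]
opening: 0.0398
```

>>> move_arm(commands=[[[0, 0, 0, 0], [0, 0, 0, 0], [0, 0, 0, 0]]])

```text
clock: 27.35
tool_pos: [0.5286, -0.2591, 0.237]
orientation: [162.7, 89.9, 163.1]
force: [-0.1, 0.2, 0.3]
opening: 0.04
```

```bash
python3 - <<'E'
from h import *
o,im,d=shot('wrist','w6'); print(o['clock'],o['tool_pos'])
E
```

```text
27.35 [ 0.52859432 -0.25905745  0.23696854]
```

View pics/w6.png

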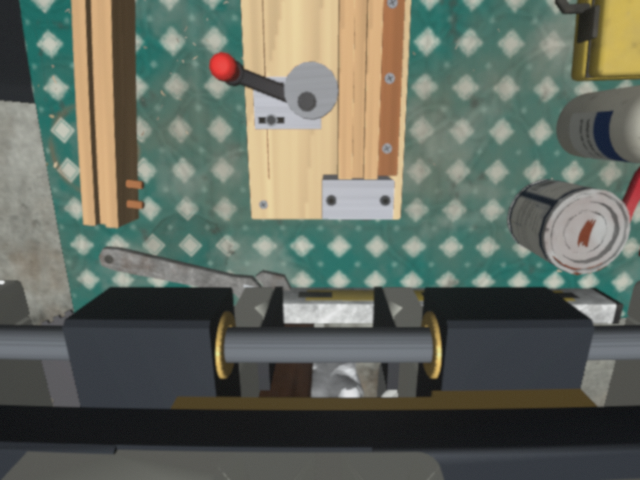

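The last view shows the rail flush to the fence (rail/fence line at x≈380), its end under the guide's edge at (357,178), and the disc bearing on it at (337,90). The knob is at (225,67) and the gripper is clear, so I'm handing in.

```bash
python3 -c "
from h import *
print(close_job(), get_obs()['clock'])"
```

```text
the job is handed in; nothing more can be done
the job is handed in; nothing more can be done
```

The rail is clamped in the jig, groove up, and I handed the job in at about 27 s of the 67 s allowed. No verdict was reported.

- **Rail:** I laid it on the base, slid it until the guide pushed back at about 5–9 N, and moved it up to the fence. I then pressed it lightly against the guide again (about 2 N) before letting go.
- **Cam:** I turned it clockwise by the knob until it came up solid at a joint angle of about 1.56 rad. Six readings averaged about 8.7 N along the circle (8.0–9.4 N), so it stayed under the 12 N that dents. I then relaxed, opened the fingers and lifted clear.
- **Last checks:** The final wrist picture shows the rail flush to the fence, its end at the guide and the lobe on the rail, with the gripper well away. The guide's top hides the contact itself in that view. I did not photograph all the bystanders again, but I felt no unexpected contact.
- **Disagreements:**
  - My first push towards the fence stuck at about 10–15 N, from friction while the rail was also pressed on the guide and base. I eased off and repeated it lightly.
  - The top and wrist cameras placed the jig 3–4 mm apart, so I relied on the contacts I felt.

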